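Close a sample tin in the lever press

ROBOT

A 6-joint arm with a two-finger parallel gripper is mounted at the origin on a cart in front of the work surface, level with it; the furniture and walls round the work are solid. World frame = base frame: x ahead of the robot, y to its left, z up, the work surface at z = 0. Lengths are in m, angles in degrees, forces in N, time in s.
With the tool pointing down it reaches from about 0.375 to 0.9 m from the base axis. Payload 3.1 kg.
Tool frame: the origin (TCP) lies at the very end of the fingers, on their centre line; the grasp point (between the pads) lies bot.hold_point_z behind it (bot.hold_point_z is the distance from the TCP to the grasp point, in m); z points along the fingers, y is the line along which they close (so a half turn about z gives the same grasp; the last joint's range is limited). The gripper opens to 87 mm and grips with 3 to 60 N. Pads are 19 mm wide; open, the fingers measure 117 mm over their backs; the gripper's body (75 mm by 190 mm) begins 51 mm behind the grasp point.
Start: joints at [-76.748, 30.224, 82.088, -0, 67.689, -10.227], TCP at [0.249, -0.573, 0.223] pointing down, gripper open.
Joint ranges: [-176.69, 176.69], [-43.24, 126.21], [12.49, 139.97], [-82, 262], [0, 151.66], [-163.58, 163.58]. Speed limits (degrees/s): [159.86, 159.86, 180, 180, 180, 180].

INTERFACE

Orientations are given as a 3x3 rotation matrix whose columns are the frame's x, y, z axes.
In Python, from rig import bot gives the robot as it stands.
- The arm moves only by the tool apply_moves, never from a script. Its argument "plan" is one flat list of numbers, 4 for each row, row after row: the shift along the world's x, y, z normalised to -1 to 1, where 1 is 0.05 m, then the turn about the world's z normalised to -1 to 1, where 1 is 10 degrees. A call has 1 to 12 rows; each row shifts and turns the commanded pose from where the row before left it; what a row does not reach is not made up. A row lasts 1/8 s, in which the tool goes at most 62.5 mm and 10.7 degrees, less where a joint would pass 70% of its speed; a pose out of reach is approached as far as the arm can. A call with a number of a shift or a turn outside -1 to 1 is refused whole. A call with a gripper value outside its range is refused whole. "grip" is the closure, from -1 (fully open) to 1 (shut), so that 0 is half open, set as the call begins (left out, the last holds). The fingers move at their own pace and stop on an object; the grip force is fixed at half the most. Time passes only in rows, so rows that do not move let the fingers close. It gives the time, the measured TCP pose, the force, the opening and the grip force at its end, in the units of the state.
- bot.read_state(): the state, without advancing time (a new reading comes with each control period).
- bot.capture(name): name is "scene" or "top"; returns (picture, depth): 400x640x3 uint8, red, green, blue; 400x640 float32, m along the optical axis (not along the pixel's ray), 0 where there is no reading.
- bot.camera_info(name): a dict with "vertical_fov" (degrees; the focal length in pixels is half the picture's height over the tangent of half this angle, whatever the lens; pixels are square), "cx", "cy" (the principal point, pixels), "k1" (the pictures are not rectified: a ray, as slopes to the right and down, at radius r is drawn at 1 + k1 r^2 times it, then the intrinsics apply), "rvec" (rotation vector, rad) and "tvec" (3), from world to camera coordinates, as OpenCV has them. Camera axes: x right, y down, z forward; pixel columns grow to the right and rows downward; lengths in m; the calibration is good to about 2 mm. A picture is of the moment at which its call begins. camera_info takes no time and is no camera call.
- bot.hand_in(): hands the job in; it is judged then, once.
Trained networks look in the newest picture that a camera, given by its name, has taken for a name from the list of things; names that differ only in an ending like _2 or _b are one class to them, and where a whole thing is asked for, a point or a joint stands for the part that bears it (a point fixed in the world has none). Each returns a list of dicts, best first, with "p" (0 to 1); they miss things now and then, are a little off and sometimes report something else, mostly with a low value. They report only what shows in the picture. A call takes as long as a camera call.
- bot.outline_of(camera, target): "mask" (400x640 bool, what is visible of it) and "xy" ([column, row] as shares, 0 to 1, of the picture: columns of its width, rows of its height, amid what is visible of it).
- bot.pinpoint(camera, target): "xy" ([column, row] as shares, 0 to 1, of the picture: columns of its width, rows of its height: a listed point, or the origin of a listed thing).
The state is a dict: "time_s": time; "joint_positions": joint angles; "qvel": joint speeds; "tau": joint torques, N m; "position": TCP position; "tcp_rot": TCP orientation; "force": force on the tool from outside, world axes, zero at the start; "moment": the same for the moment, N m; "opening": opening from 0.0 (shut) to 1.0 (fully open); "grasp_force": force on a finger pad.
Only numpy, scipy, OpenCV 4.12 (cv2) and the standard library are available. Lean on these libraries where they do the work, as an engineer would, in place of code of your own. Each camera call takes 0.05 s, during which the arm holds its last target. There are 200 camera calls.

TASK

Close the sample tin in the bench press: push it lengthwise between the two guides on the press bed until it meets the back stop, and let go of it. Then swing the press lever right down to its stop, so that the ram drives the lid flush, and let the lever come back up to rest; leave the closed tin in the press. Keep the tin level throughout and do not disturb the bottle or the loupe.

Things in the scene. Friction and masses are not known exactly. Their poses are not given: they have to be found in the camera images.
- tin: Loose aluminium tin, 120 mm long (x axis) x 56 wide (y) x 40 high to the rim, about 0.2 kg; origin at the centre of its underside. Its push-in steel lid (113 x 49 mm, paper label) stands up to 6 mm proud. Starts on the table right of the press, at most 0.55 rad out of line with it. Hold it by its long sides near the end away from the press: 40 mm from its middle, 25 mm above its underside.
- tin_lid (a joint): How far the lid has been pushed down, m: 0 is 6 mm proud, 0.006 is flush with the rim (it can go to 0.007). Stiff push fit (about 18 N); it stays where it is pushed. Starts at 0 to 0.0015.
- nest (a point): Fixed grey bench press: point on top of its bed (15 mm above the table), under the ram. Its open front looks to the right of the robot, its lever is on the robot's side. x points from the front to the back, z up, y towards the robot. The home tin has its origin here, its long side along x. The bed is 130 mm wide (y +-65 mm) and begins 75 mm in front of the point. The round ram foot, 44 mm across, is 76 mm above the bed at rest.
- back_stop (a point): Foot of the back stop's face, 60 mm behind nest (+x of the press); the stop is a steel bar 82 mm wide and 22 mm high. Two steel guides, 12 mm high, run from it towards the front, their inner faces 31 mm either side of the middle, ending 10 mm behind nest; short flared ends reach forward to about nest.
- head_front (a point): Middle of the lower front edge of the press head, 45 mm in front of nest and 130 mm above the bed. The head is 70 mm wide and 60 mm high and runs from here back to the column, over the whole nest: a gripper holding the tin must lean to the front of the press, away from the head (about 40 degrees from vertical), to stay clear of it.
- lever (a joint): Press lever angle, rad: 0 at rest (arm raised 65 degrees above level, leaning to the front), 1.05 at its stop (arm about 5 degrees above level, pointing to the front). Sprung back to 0: some 2 N at the handle at rest, 7 N at the stop, 4 N more while driving the lid. The ram goes down 35 mm per rad.
- lever_grip (a point): Where to grip the lever's handle, on its axis: a level round rubber bar, 20 mm thick, along the press's y (y axis of nest), reaching 64 mm from here to the arm on the press side and 42 mm to the outside. It swings on a radius of 170 mm about lever_hinge, to the front of the press (-x of nest) and down. The point turns with the lever.
- lever_hinge (a point): Fixed point on the lever's hinge axis (which runs along the press's y), at the same place along it as lever_grip, 175 mm above the table, on the robot's side of the press.
- bottle: White bottle with a cap, 45 x 50 x 102 mm, standing loose at the back of the table; origin at the centre of its underside. A bystander.
- loupe: Black loupe, 42 mm across and 42 mm high, standing loose at the front left; origin at the centre of its underside. A bystander.

How it is judged:
By the outcome, as a careful person would: the job done as asked, in the order asked, and still so for the second after the job is handed in, with the robot touching nothing.
It also fails if it takes over 58 s, if anything falls off the work surface, if the arm or the gripper's body presses on something with over 40 N, if the wrist force passes 120 N, or if a joint passes its speed limit or range.

## Working session

There is one attempt and no reset: what is moved stays moved. The work goes in short steps, Python scripts to look and compute and a tool call to move; the robot and the scene stay as the last step left them, time stands still between calls to the robot, and variables do not carry over. Pictures are saved under pics/ and viewed, at most 10 in all, crops included, and the job is handed in when it is done.

Besides the shell and the picture viewer there is one more tool, called after "Emit:" in YAML: its name, and indented under it one key for each argument. apply_moves: Moves the arm, as the interface text tells. Its arguments: {"type":"object","properties":{"plan":{"type":"array","items":{"type":"number"}},"grip":{"type":"number"}},"required":["plan"]}

```bash
ls; mkdir -p pics
cat > h.py <<'E'
import numpy as np, cv2
from rig import bot
def cam(n):
    c=bot.camera_info(n); f=200/np.tan(np.radians(c['vertical_fov'])/2)
    R=cv2.Rodrigues(np.array(c['rvec'],float))[0]; return c,f,R,np.array(c['tvec'],float).ravel()
def rays(n,px):  # px Nx2 pixels -> centre, directions with camera z=1
    c,f,R,t=cam(n)
    K=np.array([[f,0,c['cx']],[0,f,c['cy']],[0,0,1]])
    u=cv2.undistortPoints(np.array(px,float).reshape(-1,1,2),K,np.array([c['k1'],0,0,0,0.]))[:,0]
    return -R.T@t, np.c_[u,np.ones(len(u))]@R
def at_z(n,px,z):
    C,d=rays(n,px); return C+d*((z-C[2])/d[:,2])[:,None]
def at_depth(n,px,dep):
    C,d=rays(n,px); return C+d*np.asarray(dep)[:,None]
def proj(n,P):
    c,f,R,t=cam(n); q=np.atleast_2d(P)@R.T+t; u=q[:,:2]/q[:,2:]
    r=(u**2).sum(1,keepdims=True); return u*(1+c['k1']*r)*f+[c['cx'],c['cy']]
def tri(pa,pb):
    A=[];b=[]
    for n,p in (('scene',pa),('top',pb)):
        C,d=rays(n,[p]); d=d[0]/np.linalg.norm(d[0]); M=np.eye(3)-np.outer(d,d); A.append(M); b.append(M@C)
    A=np.vstack(A);b=np.hstack(b); x,res,*_=np.linalg.lstsq(A,b,rcond=None); return x,np.sqrt(res.sum())
E
python3 - <<'E'
from h import *
print(bot.hold_point_z)
for n in('scene','top'):
    im,d=bot.capture(n); cv2.imwrite(f'pics/{n}0.png',im[:,:,::-1]); np.save(f'{n}.npy',d)
P={}
for t in ['nest','back_stop','head_front','lever_grip','lever_hinge','tin','bottle','loupe']:
    for n in('scene','top'):
        r=bot.pinpoint(n,t)
        if r: P[n,t]=np.array(r[0]['xy'])*[640,400]; print(t,n,P[n,t].round(1),round(r[0]['p'],2))
    if ('scene',t) in P and ('top',t) in P: x,e=tri(P['scene',t],P['top',t]); print('   ',x.round(4),round(e,4))
E
```

```text
pics
0.0187
nest scene [347.9 261.2] 0.73
nest top [302.1 236.4] 0.85
    [0.5719 0.1539 0.0182] 0.0009
back_stop scene [368. 270.] 0.87
back_stop top [281.2 236.6] 0.98
    [0.5714 0.2109 0.0106] 0.0059
head_front scene [334.5 213.5] 0.8
head_front top [314.2 227.8] 0.69
    [0.5758 0.1163 0.1464] 0.0031
lever_grip scene [357.3 123.5] 0.7
lever_grip top [318.9 280.3] 0.75
    [0.43   0.1014 0.321 ] 0.0016
tin scene [247.2 236. ] 0.59
tin top [402.5 236.2] 0.66
    [ 0.5842 -0.1356  0.0102] 0.0007
bottle scene [261.1 300.4] 0.66
bottle top [344.  173.6] 0.63
    [ 7.721e-01  3.370e-02 -4.000e-04] 0.0073
loupe scene [428.3 254.7] 0.87
loupe top [245.4 279.3] 0.63
    [0.4425 0.3169 0.0084] 0.0098
```

```bash
python3 -c "
from h import *
for n in('scene','top'):print(n,(-cam(n)[2].T@cam(n)[3]).round(3))
print(bot.read_state())"
```

```text
scene [1.394 0.463 0.672]
top [0.371 0.096 1.284]
{'time_s': 0.9, 'joint_positions': array([-7.67467044e+01,  3.02233644e+01,  8.20875467e+01,  1.16054407e-03,
        6.76878629e+01, -1.02253280e+01]), 'qvel': array([ 0.03619478,  0.03610955, -0.07780874,  0.02531797, -0.00852859,
       -0.04979512]), 'tau': array([ 8.84849687e-04, -4.39999795e+01, -1.76988816e+01,  6.35114126e-02,
        5.03758003e-02, -2.64778876e-06]), 'position': array([ 0.24905329, -0.5732198 ,  0.22255076]), 'tcp_rot': array([[ 9.17211843e-01,  3.98399842e-01,  2.31455924e-05],
       [ 3.98399842e-01, -9.17211843e-01, -1.65332305e-05],
       [ 1.46425751e-05,  2.43856752e-05, -1.00000000e+00]]), 'force': array([ 0.10819158, -0.88936342, -0.27047227]), 'moment': array([ 0.0008011 ,  0.01483026, -0.02312983]), 'grasp_force': 0.0, 'opening': 1.0042634631342262}
```

View pics/scene0.png

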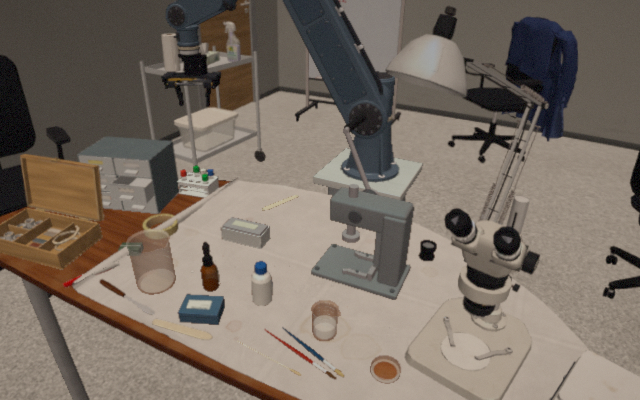

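View pics/top0.png

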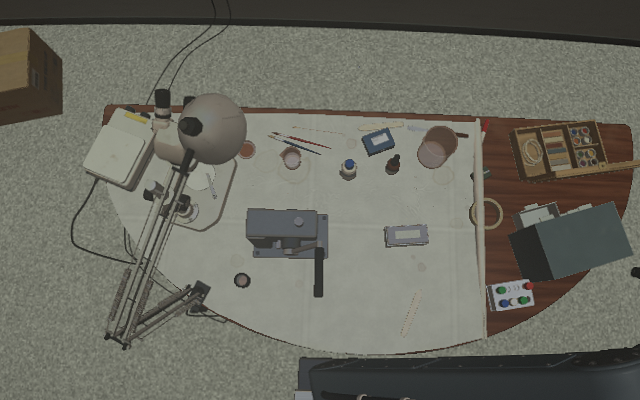

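Run:
```python
from h import *
im=cv2.imread('pics/scene0.png'); cv2.imwrite('pics/c1.png',cv2.resize(im[0:130,140:250],None,fx=4.5,fy=4.5,interpolation=2))
im=cv2.imread('pics/top0.png'); cv2.imwrite('pics/c2.png',cv2.resize(im[190:310,230:430],None,fx=4,fy=4,interpolation=2))
for n in('scene','top'):
    bot.capture(n) if 0 else None
d=np.load('top.npy')
yy,xx=np.mgrid[0:400,0:640]; px=np.c_[xx.ravel(),yy.ravel()]
P=at_depth('top',px,d.ravel()); 
def box(lo,hi): return P[((P>lo)&(P<hi)).all(1)]
# tin top
for name,m in(('tin',box([.48,-.25,.025],[.68,-.04,.06])),('bed',box([.45,.04,.006],[.68,.25,.022])),('head',box([.5,.05,.17],[.66,.3,.24])),('table',box([.5,-.04,-.02],[.7,.02,.02]))):
    r=cv2.minAreaRect(m[:,:2].astype(np.float32)); print(name,len(m),np.round(r[0],4),np.round(r[1],4),round(r[2],2),np.median(m[:,2]).round(4))
o=bot.outline_of('top','tin')[0]; ys,xs=np.nonzero(o['mask'])
for z in(.04,.046):
    q=at_z('top',np.c_[xs,ys],z); r=cv2.minAreaRect(q[:,:2].astype(np.float32)); print('mask',np.round(r[0],4),np.round(r[1],4),round(r[2],2),o['p'])
```

```text
tin 860 [ 0.5843 -0.1417] [0.0565 0.1217] 5.31 0.0454
bed 858 [0.5646 0.1451] [0.2273 0.2097] 0.12 0.0146
head 2411 [0.5565 0.2   ] [0.1136 0.1752] 1.0 0.2041
table 1382 [ 0.5998 -0.0098] [0.1995 0.0593] 0.67 0.0011
mask [ 0.5817 -0.139 ] [0.0608 0.126 ] 5.75 0.6
mask [ 0.5807 -0.1379] [0.0605 0.1254] 5.75 0.6
```

View pics/c1.png

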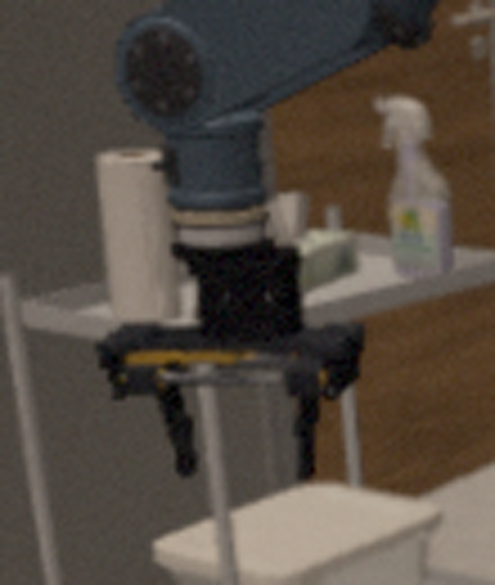

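View pics/c2.png

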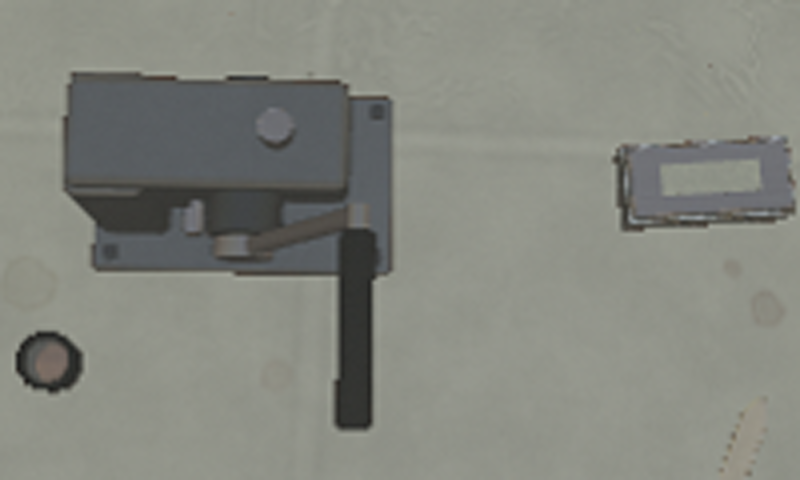

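Run:
```python
from h import *
f=lambda *p:np.array(p)/4+[230,190]-.375
b=at_z('top',f((391,97),(391,272),(95,269)),.015); h=at_z('top',f((347,83),(347,188),(68,185),(70,73)),.205)
t=at_z('top',f((624,150),(786,138),(794,212),(632,220)),.043)
hd=at_z('top',f((355,230),(353,428)),.33)
for n,q in(('bed',b),('head',h),('tin',t),('handle',hd)):
    print(n,q[:,:2].round(4).tolist(),[round(float(np.degrees(np.arctan2(*(q[i+1]-q[i])[:2]))),2) for i in range(len(q)-1)])
# bed from depth: points beyond head; edge fit
d=np.load('top.npy');yy,xx=np.mgrid[0:400,0:640];P=at_depth('top',np.c_[xx.ravel(),yy.ravel()],d.ravel())
m=P[(P[:,0]>.46)&(P[:,0]<.68)&(P[:,1]>.05)&(P[:,1]<.3)&(P[:,2]>.19)&(P[:,2]<.215)]
print(cv2.minAreaRect(m[:,:2].astype('f')))
```

```text
bed [[0.6409, 0.0843], [0.5139, 0.08], [0.508, 0.2906]] [-91.91, -1.59]
head [[0.6084, 0.1135], [0.5428, 0.111], [0.5382, 0.2816], [0.6084, 0.2855]] [-92.22, -1.54, 86.83]
tin [[0.6028, -0.0814], [0.6155, -0.1969], [0.5626, -0.2019], [0.5531, -0.0873]] [173.71, -95.32, -4.76]
handle [[0.5003, 0.1041], [0.3956, 0.1012]] [-91.58]
((0.5567800998687744, 0.2000788152217865), (0.11178895086050034, 0.17571793496608734), 0.25546595454216003)
```

Emit:
apply_moves:
  plan: [0.2,1,0,0.65,0.2,1,0,0.65,0.2,1,0,0.65,0.2,1,0,0.65,0.855,0.55,-0.29,0.65,0.855,0.55,-0.29,0.65,0.855,0.55,-0.29,0.65,0.855,0.55,-0.29,0.65,0.855,0.55,-0.29,0.65,0.855,0.55,-0.29,0.65,0.855,0.55,-0.29,0.65]
  grip: -1

```text
time_s: 2.33
position: [0.5899, -0.1798, 0.1207]
tcp_rot: [[-0.091, 0.996, 0.001], [0.996, 0.091, -0.0], [-0.0, 0.0, -1.0]]
force: [-0.1, -0.4, 0.2]
opening: 0.999
grasp_force: 0.0
```

Run:
```python
from h import *
s=bot.read_state(); R=s['tcp_rot'];p=s['position'];print(p,s['joint_positions'].round(1))
yy,xx=np.mgrid[0:400,0:640];px=np.c_[xx.ravel(),yy.ravel()]
Q=[]
for n in('scene','top'):
    im,d=bot.capture(n); cv2.imwrite(f'pics/{n}1.png',im[:,:,::-1])
    if n=='scene': cv2.imwrite('pics/c3.png',cv2.resize(im[60:260,150:400,::-1],None,fx=3,fy=3,interpolation=2))
    ok=d.ravel()>0; q=(at_depth(n,px[ok],d.ravel()[ok])-p)@R; Q.append(q)
for n,q in zip(('scene','top'),Q):
    q=q[(abs(q[:,0])<.12)&(abs(q[:,1])<.13)]
    for a in np.arange(0,.4,.015):
        m=q[(q[:,2]<-a)&(q[:,2]>-a-.015)]
        if len(m)>8: print(n,'h%.3f'%a,len(m),np.percentile(m[:,0],[2,98]).round(3),np.percentile(m[:,1],[2,98]).round(3))
```

```text
[ 0.58989447 -0.17978502  0.12068009] [-27.3  36.8  88.4  -0.   54.8 -32.5]
scene h0.000 85 [-0.01   0.011] [-0.053  0.054]
scene h0.015 80 [-0.009  0.011] [-0.049  0.055]
scene h0.030 86 [-0.009  0.012] [-0.052  0.058]
scene h0.045 64 [-0.01   0.012] [-0.061  0.06 ]
scene h0.060 76 [-0.034  0.036] [-0.08   0.088]
scene h0.075 367 [-0.032  0.039] [-0.08   0.088]
scene h0.090 313 [-0.031  0.038] [-0.086  0.094]
scene h0.105 609 [-0.031  0.037] [-0.09   0.095]
scene h0.120 178 [-0.021  0.026] [-0.051  0.018]
scene h0.135 165 [-0.019  0.026] [-0.046  0.017]
scene h0.150 113 [-0.027  0.037] [-0.036  0.018]
scene h0.165 198 [-0.029  0.038] [-0.047  0.036]
scene h0.180 167 [-0.026  0.033] [-0.016  0.034]
scene h0.195 179 [-0.023  0.035] [-0.008  0.035]
scene h0.210 176 [-0.022  0.034] [-0.01   0.036]
scene h0.225 173 [-0.02   0.035] [-0.007  0.041]
scene h0.240 188 [-0.02   0.035] [-0.008  0.04 ]
scene h0.255 168 [-0.029  0.054] [0.006 0.041]
scene h0.270 205 [-0.053  0.066] [-0.004  0.055]
scene h0.285 318 [-0.06   0.073] [-0.01   0.062]
scene h0.300 422 [-0.059  0.082] [-0.028  0.063]
scene h0.315 511 [-0.059  0.092] [-0.044  0.06 ]
scene h0.330 670 [-0.052  0.101] [-0.059  0.051]
scene h0.345 570 [-0.044  0.112] [-0.076  0.034]
scene h0.360 530 [-0.031  0.118] [-0.092  0.016]
scene h0.375 445 [-0.018  0.117] [-0.101 -0.002]
scene h0.390 375 [-0.008  0.118] [-0.11 -0.02]
top h0.075 79 [0.023 0.04 ] [0.016 0.088]
top h0.090 77 [0.012 0.04 ] [0.032 0.093]
top h0.105 221 [-0.     0.039] [0.04  0.098]
top h0.255 66 [0.    0.034] [-0.034 -0.012]
top h0.285 40 [-0.013  0.073] [-0.055  0.045]
top h0.300 166 [-0.015  0.08 ] [-0.056  0.049]
top h0.315 433 [-0.05   0.086] [-0.056  0.057]
top h0.330 1329 [-0.05   0.074] [-0.05   0.047]
top h0.345 247 [-0.047  0.11 ] [-0.07   0.039]
top h0.360 244 [-0.034  0.117] [-0.077  0.02 ]
top h0.375 247 [-0.022  0.118] [-0.099  0.001]
top h0.390 316 [-0.011  0.119] [-0.098 -0.019]
```

View pics/c3.png

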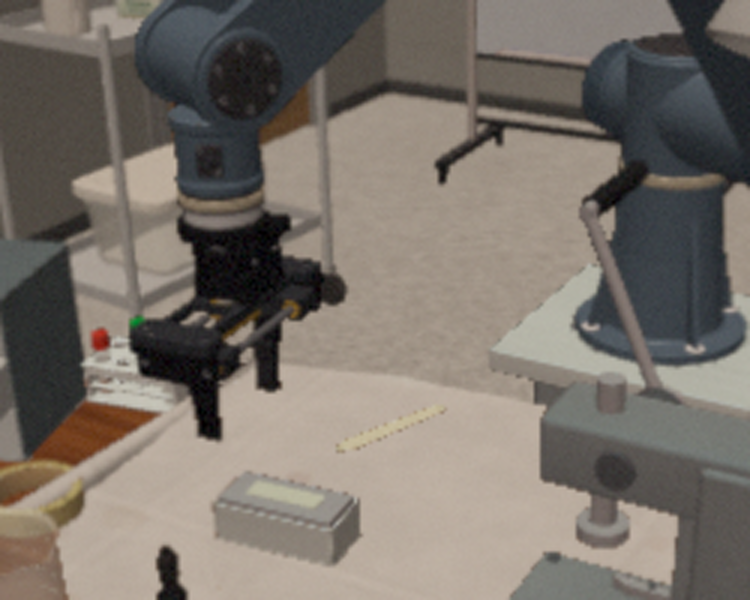

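Emit:
apply_moves:
  plan: [-0.04,-0.03,-0.76,0.02,0,0,-0.76,0,0,0,-0.76,0,0,0,0,0]

```text
time_s: 2.92
position: [0.5834, -0.1816, 0.0046]
tcp_rot: [[-0.089, 0.996, -0.006], [0.996, 0.089, 0.003], [0.004, -0.006, -1.0]]
force: [-0.2, -0.4, 0.7]
opening: 0.999
grasp_force: 0.0
```

Emit:
apply_moves:
  plan: [0,0,0,0,0,0,0,0,0,0,0,0,0,0,0,0]
  grip: 1

```text
time_s: 3.42
position: [0.5875, -0.1827, 0.0083]
tcp_rot: [[-0.09, 0.996, 0.003], [0.996, 0.09, -0.001], [-0.002, 0.003, -1.0]]
force: [-1.0, -0.1, 2.7]
opening: 0.64
grasp_force: 29.9
```

Emit:
apply_moves:
  plan: [0,0,0.24,0,0,0,0.24,0,0,0.2,0,-0.17,-0.025,0.5,0,-0.17,-0.025,0.5,0,0,-0.025,0.5,0,0,-0.025,0.5,0,0,-0.025,0.5,0,0,-0.025,0.5,0,0,-0.025,0.5,0,0,-0.025,0.4,0,0,0,0,0,0]

```text
time_s: 4.92
position: [0.5759, 0.0241, 0.0313]
tcp_rot: [[-0.033, 0.999, -0.0], [0.999, 0.033, -0.0], [0.0, -0.0, -1.0]]
force: [0.4, -0.7, -3.1]
opening: 0.644
grasp_force: 29.9
```

Run:
```python
from h import *
im,d=bot.capture('scene'); cv2.imwrite('pics/c4.png',cv2.resize(im[130:310,240:440,::-1],None,fx=3.3,fy=3.3,interpolation=2))
print(bot.read_state()['position'])
```

```text
[0.57630305 0.02316869 0.031314  ]
```

View pics/c4.png

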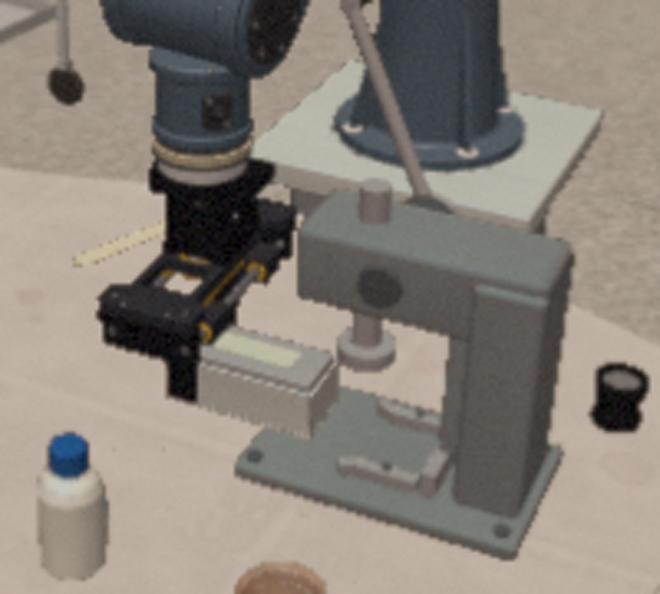

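Run:
```python
from h import *
f=lambda *p:np.array(p)/3.3+[240,130]-.35
print(at_z('scene',f((348,460),(415,476),(388,402),(440,415)),.027).round(4)[:,:2].tolist())
print(at_z('scene',f((238,465),(515,553)),.015).round(4)[:,:2].tolist())
print(proj('scene',[.5735,.1555,.015]))
```

```text
[[0.6147, 0.1636], [0.6099, 0.2131], [0.535, 0.1627], [0.5326, 0.2038]]
[[0.6424, 0.0892], [0.6424, 0.2986]]
[[348.42405455 262.78926241]]
```

Emit:
apply_moves:
  plan: [0,0.4,0,0,0,0,-0.07,0,0,0,-0.07,0,0,0,0,0]

```text
time_s: 5.48
position: [0.5761, 0.0424, 0.0236]
tcp_rot: [[-0.031, 1.0, -0.001], [1.0, 0.031, 0.0], [0.0, -0.001, -1.0]]
force: [-0.0, 0.0, -3.0]
opening: 0.641
grasp_force: 29.9
```

Emit:
apply_moves:
  plan: [0,0,-0.03,0,0,0,0,0]

```text
time_s: 5.72
position: [0.5764, 0.0423, 0.0231]
tcp_rot: [[-0.031, 1.0, 0.0], [1.0, 0.031, -0.0], [-0.0, 0.0, -1.0]]
force: [-1.1, -1.8, 2.9]
opening: 0.641
grasp_force: 29.9
```

Emit:
apply_moves:
  plan: [-0.005,0.17,0,0,-0.005,0.17,0,0,-0.005,0.17,0,0,0,0,0,0]

```text
time_s: 6.22
position: [0.5765, 0.0697, 0.0232]
tcp_rot: [[-0.032, 0.999, 0.003], [0.999, 0.032, 0.001], [0.001, 0.003, -1.0]]
force: [0.7, 0.3, 5.3]
opening: 0.639
grasp_force: 29.9
```

Emit:
apply_moves:
  plan: [0,0,0,0,0,0,0,0,0,0,0,0,0,-0.2,0,0,0,-0.4,0,0,0.02,-0.5,0,0,0.02,-0.5,0,0,0.02,-0.4,-0.08,0,0,0,0,0]
  grip: -1

```text
time_s: 7.35
position: [0.5785, -0.0339, 0.0182]
tcp_rot: [[-0.028, 1.0, -0.0], [1.0, 0.028, 0.0], [0.0, -0.0, -1.0]]
force: [-0.5, -0.9, 0.1]
opening: 1.002
grasp_force: 0.0
```

Emit:
apply_moves:
  plan: [0,0,0,-0.86,0,0,0,-0.86,0.14,0,0,-0.86,0.14,0,0,-0.86,0.14,0,0,-0.86,0.14,0,0,-0.86,0,0,0,0]

```text
time_s: 8.22
position: [0.6068, -0.0311, 0.0185]
tcp_rot: [[0.762, 0.647, 0.0], [0.647, -0.762, 0.0], [0.0, 0.0, -1.0]]
force: [0.5, 0.2, -1.4]
opening: 1.002
grasp_force: 0.0
```

Run:
```python
from h import *
im,d=bot.capture('scene'); cv2.imwrite('pics/c5.png',cv2.resize(im[130:310,240:440,::-1],None,fx=3.3,fy=3.3,interpolation=2))
r=bot.pinpoint('scene','tin')
for q in r[:1]: print(q['p'],at_z('scene',[np.array(q['xy'])*[640,400]],.015))
yy,xx=np.mgrid[0:400,0:640];P=at_depth('scene',np.c_[xx.ravel(),yy.ravel()],d.ravel())
m=P[(P[:,0]>.53)&(P[:,0]<.62)&(P[:,1]>.02)&(P[:,1]<.19)&(P[:,2]>.05)&(P[:,2]<.068)]
print(len(m),cv2.minAreaRect(m[:,:2].astype('f')))
```

```text
0.94 [[0.56351874 0.11166162 0.015     ]]
762 ((0.5791157484054565, 0.09679774940013885), (0.060265202075242996, 0.15353068709373474), 0.3293541967868805)
```

View pics/c5.png

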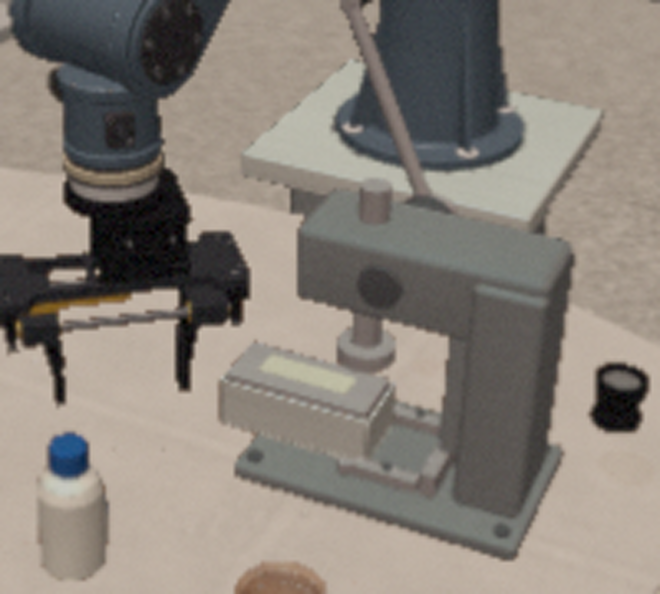

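Emit:
apply_moves:
  plan: [0,0.25,0,0,0,0.2,0,0,-0.005,0.15,0,0,-0.005,0.15,0,0,-0.005,0.15,0,0,-0.005,0.15,0,0,-0.005,0.12,0,0,-0.005,0.1,0,0,0,0,0,0]

```text
time_s: 9.45
position: [0.605, 0.0323, 0.0185]
tcp_rot: [[0.764, 0.645, -0.0], [0.645, -0.764, 0.0], [0.0, -0.0, -1.0]]
force: [-0.2, -0.4, 0.9]
opening: 1.001
grasp_force: 0.0
```

Emit:
apply_moves:
  plan: [0,-0.2,0,0,-0.2,0,0,0,-0.2,0,0,0,0,0.15,0,0,0,0.08,0,0,0,0.08,0,0,0,0.04,0,0,0,0,0,0]

```text
time_s: 10.45
position: [0.5852, 0.0396, 0.0185]
tcp_rot: [[0.764, 0.645, 0.0], [0.645, -0.764, 0.0], [0.0, 0.0, -1.0]]
force: [-0.6, -0.3, 0.5]
opening: 1.002
grasp_force: 0.1
```

Run:
```python
from h import *
im,d=bot.capture('scene'); cv2.imwrite('pics/c6.png',cv2.resize(im[190:300,290:430,::-1],None,fx=5,fy=5,interpolation=2))
r=bot.pinpoint('scene','tin')
for q in r[:1]: print(q['p'],at_z('scene',[np.array(q['xy'])*[640,400]],.015))
print(bot.read_state()['force'],bot.read_state()['position'])
```

```text
0.74 [[0.56563827 0.15373294 0.015     ]]
[0.27214201 0.25108811 0.13686673] [0.58519027 0.03938367 0.01853883]
```

View pics/c6.png

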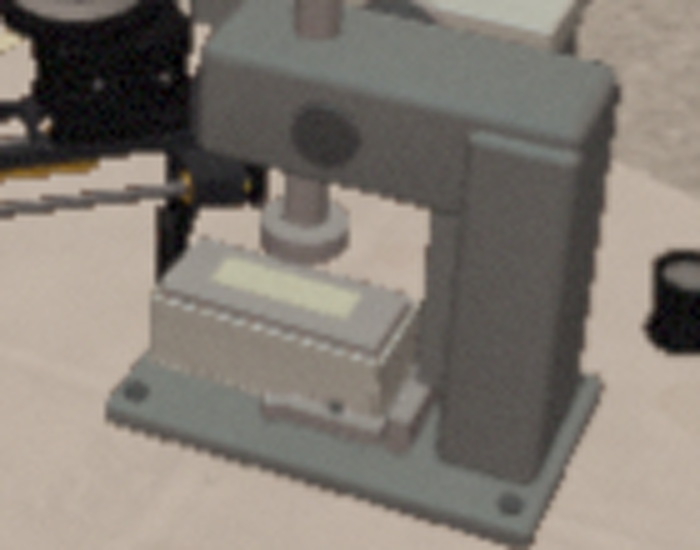

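Emit:
apply_moves:
  plan: [0,0.04,0,0,0,0.03,0,0,0,0,0,0]

```text
time_s: 10.92
position: [0.585, 0.0429, 0.0186]
tcp_rot: [[0.764, 0.645, -0.0], [0.645, -0.764, 0.0], [-0.0, -0.0, -1.0]]
force: [-0.5, -0.3, -0.2]
opening: 0.999
grasp_force: 0.4
```

Emit:
apply_moves:
  plan: [0,0.03,0,0,0,0.02,0,0,0,0,0,0]

```text
time_s: 11.3
position: [0.585, 0.0454, 0.0185]
tcp_rot: [[0.764, 0.645, -0.0], [0.645, -0.764, 0.0], [-0.0, -0.0, -1.0]]
force: [-0.3, -1.0, 0.1]
opening: 1.003
grasp_force: 0.5
```

Emit:
apply_moves:
  plan: [0,0.03,0,0,0,0,0,0]

```text
time_s: 11.55
position: [0.585, 0.0469, 0.0186]
tcp_rot: [[0.764, 0.645, 0.0], [0.645, -0.764, 0.0], [0.0, -0.0, -1.0]]
force: [-0.6, -0.7, -0.2]
opening: 1.002
grasp_force: 0.5
```

Run:
```python
from h import *
im,d=bot.capture('scene'); cv2.imwrite('pics/c7.png',cv2.resize(im[215:285,310:400,::-1],None,fx=8,fy=8,interpolation=2))
r=bot.pinpoint('scene','tin')
for q in r[:1]: print(q['p'],at_z('scene',[np.array(q['xy'])*[640,400]],.015))
print(bot.read_state()['force'],bot.read_state()['position'])
```

```text
0.79 [[0.56729148 0.1533931  0.015     ]]
[ 0.19674243 -0.55358855  0.52368977] [0.58505434 0.04684814 0.01853729]
```

View pics/c7.png

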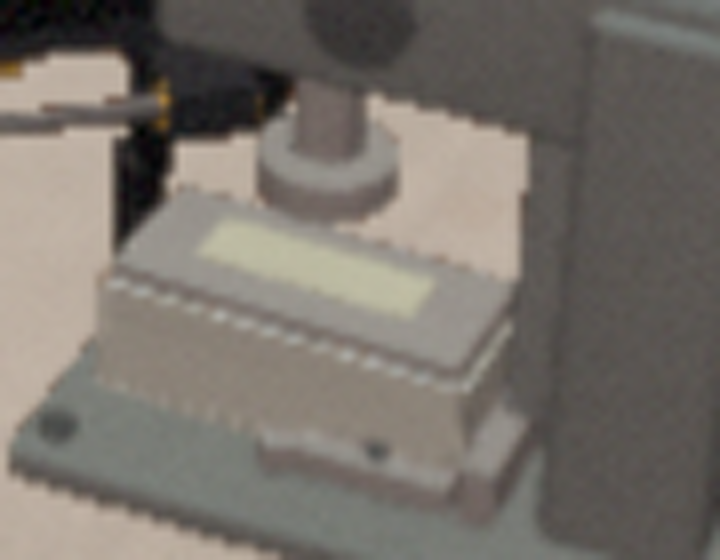

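Emit:
apply_moves:
  plan: [0,-0.16,0,0,-0.18,0,0,0.5,0,0,0,0,0,0.06,0,0,0,0.03,0,0,0,0,0,0]

```text
time_s: 12.4
position: [0.5763, 0.0435, 0.0186]
tcp_rot: [[0.705, 0.709, 0.0], [0.709, -0.705, 0.0], [0.0, 0.0, -1.0]]
force: [0.8, -0.1, 1.0]
opening: 1.0
grasp_force: 0.0
```

Emit:
apply_moves:
  plan: [0,0.02,0,0,0,0.02,0,0,0,0,0,0]

```text
time_s: 12.78
position: [0.576, 0.0454, 0.0185]
tcp_rot: [[0.705, 0.709, -0.0], [0.709, -0.705, 0.0], [-0.0, -0.0, -1.0]]
force: [-0.9, 0.2, 0.1]
opening: 0.998
grasp_force: 0.0
```

Emit:
apply_moves:
  plan: [0,0.02,0,0,0,0.01,0,0,0,0,0,0]

```text
time_s: 13.15
position: [0.576, 0.0468, 0.0185]
tcp_rot: [[0.705, 0.709, 0.0], [0.709, -0.705, -0.0], [-0.0, 0.0, -1.0]]
force: [0.3, -0.6, 0.1]
opening: 0.998
grasp_force: 0.0
```

Emit:
apply_moves:
  plan: [0,-0.2,0,0,0,0,0,-0.5,0,0,0,-0.5,0,0.08,0,0,0,0.04,0,0,0,0,0,0]

```text
time_s: 13.9
position: [0.576, 0.0429, 0.0186]
tcp_rot: [[0.817, 0.577, 0.0], [0.577, -0.817, -0.0], [0.0, 0.0, -1.0]]
force: [0.8, 0.1, 0.8]
opening: 1.001
grasp_force: 0.0
```

Emit:
apply_moves:
  plan: [0,0.03,0,0,0,0.02,0,0,0,0,0,0]

```text
time_s: 14.28
position: [0.576, 0.0452, 0.0185]
tcp_rot: [[0.817, 0.577, -0.0], [0.577, -0.817, -0.0], [-0.0, 0.0, -1.0]]
force: [-1.0, -1.1, 0.0]
opening: 1.0
grasp_force: 0.5
```

Emit:
apply_moves:
  plan: [0,0.02,0,0,0,0,0,0]

```text
time_s: 14.52
position: [0.5761, 0.0457, 0.0185]
tcp_rot: [[0.817, 0.577, 0.0], [0.577, -0.817, -0.001], [-0.0, 0.001, -1.0]]
force: [-0.1, -3.8, 0.1]
opening: 0.998
grasp_force: 2.1
```

Emit:
apply_moves:
  plan: [0,0.02,0,0,0,0,0,0]

```text
time_s: 14.78
position: [0.5765, 0.046, 0.0187]
tcp_rot: [[0.817, 0.577, 0.001], [0.577, -0.817, -0.002], [-0.0, 0.002, -1.0]]
force: [-0.3, -6.5, 0.4]
opening: 1.003
grasp_force: 3.5
```

Emit:
apply_moves:
  plan: [0,-0.1,0,0,0,-0.5,0,0,0,-0.6,0,0,0,-0.6,0.2,0,0,0,0.8,0,0,0,1,0,0,0,1,-0.6,0,0,1,-0.7,0,0,1,-0.7,0,0,1,-0.7,0,0,1,-0.66,0,0,0,0]

```text
time_s: 16.27
position: [0.5782, -0.0424, 0.3736]
tcp_rot: [[1.0, 0.028, 0.011], [0.028, -1.0, -0.001], [0.011, 0.001, -1.0]]
force: [0.4, 0.1, -0.5]
opening: 0.995
grasp_force: 0.0
```

Run:
```python
from h import *
P=[]
for n in('scene','top'):
    im,d=bot.capture(n); r=bot.pinpoint(n,'lever_grip'); print(n,[(q['p'],(np.array(q['xy'])*[640,400]).round(1)) for q in r[:2]]); P.append(np.array(r[0]['xy'])*[640,400])
    r=bot.pinpoint(n,'tin'); print([(q['p'],at_z(n,[np.array(q['xy'])*[640,400]],.015)[0].round(4)) for q in r[:1]])
print(tri(*P))
s=bot.read_state(); print(s['position'],s['joint_positions'].round(1))
```

```text
scene [(0.87, array([353.4, 123.4])), (0.63, array([337.5, 213.7]))]
[(0.93, array([0.5568, 0.1509, 0.015 ]))]
top [(0.89, array([317.7, 276.7]))]
[(0.45, array([0.5801, 0.1552, 0.015 ]))]
(array([0.43902422, 0.09982588, 0.32338198]), np.float64(0.005153477850658786))
[ 0.57511778 -0.0423301   0.36652464] [-15.3  19.   77.6   0.   83.7  73.1]
```

Emit:
apply_moves:
  plan: [-0.57,0.57,0.1,0,-0.57,0.57,0,0,-0.57,0.57,0,0,-0.57,0.57,0,0,-0.57,0.58,0,0,0,0,0,0]

```text
time_s: 17.32
position: [0.4309, 0.1019, 0.3727]
tcp_rot: [[1.0, 0.031, -0.003], [0.031, -1.0, 0.001], [-0.003, -0.001, -1.0]]
force: [-0.3, -0.4, 0.0]
opening: 1.001
grasp_force: 0.0
```

Emit:
apply_moves:
  plan: [0,0,-0.4,0,0,0,-0.5,0,0,0,-0.4,0,0,0,0,0]

```text
time_s: 17.82
position: [0.4328, 0.0998, 0.3066]
tcp_rot: [[1.0, 0.027, -0.005], [0.027, -1.0, -0.0], [-0.005, -0.0, -1.0]]
force: [0.2, 0.5, 1.0]
opening: 1.005
grasp_force: 0.0
```

Emit:
apply_moves:
  plan: [0,0,0,0,0,0,0,0,0,0,0,0,0,0,0,0,0,0,0,0,0,0,0,0,0,0,0,0]
  grip: 1

```text
time_s: 18.7
position: [0.4335, 0.1003, 0.3085]
tcp_rot: [[1.0, 0.028, -0.0], [0.028, -1.0, 0.0], [-0.0, -0.0, -1.0]]
force: [-0.3, 0.8, -0.5]
opening: 0.285
grasp_force: 1.3
```

Emit:
apply_moves:
  plan: [0,0,0,0,0,0,0,0]

```text
time_s: 18.95
position: [0.4334, 0.1007, 0.3084]
tcp_rot: [[1.0, 0.027, -0.0], [0.027, -1.0, 0.001], [-0.0, -0.001, -1.0]]
force: [0.7, 1.8, -1.6]
opening: 0.22
grasp_force: 30.0
```

Emit:
apply_moves:
  plan: [0.009,-0.316,-0.168,0,0.009,-0.296,-0.2,0,0.008,-0.274,-0.23,0,0.007,-0.246,-0.256,0,0.006,-0.22,-0.282,0,0,0,0,0]

```text
time_s: 19.7
position: [0.4341, 0.0337, 0.2509]
tcp_rot: [[1.0, 0.025, -0.004], [0.025, -1.0, 0.004], [-0.004, -0.004, -1.0]]
force: [-2.1, 6.5, 1.5]
opening: 0.222
grasp_force: 30.0
```

Emit:
apply_moves:
  plan: [0.006,-0.188,-0.302,0,0.005,-0.156,-0.32,0,0.003,-0.122,-0.336,0,0.003,-0.086,-0.348,0,0,0,0,0,0,0,0,0]

```text
time_s: 20.45
position: [0.4345, 0.0075, 0.1864]
tcp_rot: [[1.0, 0.026, -0.004], [0.026, -1.0, 0.005], [-0.004, -0.005, -1.0]]
force: [-1.8, 9.2, 4.1]
opening: 0.224
grasp_force: 30.1
```

Emit:
apply_moves:
  plan: [0,0,-0.18,0,0,0,-0.17,0,0,0,0,0,0,0,0,0]

```text
time_s: 20.95
position: [0.4346, 0.0054, 0.1693]
tcp_rot: [[1.0, 0.028, -0.004], [0.028, -1.0, 0.0], [-0.004, -0.0, -1.0]]
force: [-4.4, 1.5, 6.4]
opening: 0.215
grasp_force: 30.1
```

Emit:
apply_moves:
  plan: [0,0,-0.04,0,0,0,0,0]

```text
time_s: 21.2
position: [0.4346, 0.0053, 0.1681]
tcp_rot: [[1.0, 0.028, -0.004], [0.028, -1.0, -0.0], [-0.004, 0.0, -1.0]]
force: [-5.5, 1.8, 12.5]
opening: 0.22
grasp_force: 30.1
```

Emit:
apply_moves:
  plan: [0,0,-0.04,0,0,0,0,0]

```text
time_s: 21.45
position: [0.4347, 0.0052, 0.1671]
tcp_rot: [[1.0, 0.029, -0.003], [0.029, -1.0, -0.001], [-0.003, 0.001, -1.0]]
force: [-8.3, 1.9, 22.8]
opening: 0.221
grasp_force: 30.1
```

Emit:
apply_moves:
  plan: [0,0,-0.04,0,0,0,0,0]

```text
time_s: 21.7
position: [0.4354, 0.0052, 0.1654]
tcp_rot: [[1.0, 0.029, -0.001], [0.029, -1.0, -0.001], [-0.001, 0.001, -1.0]]
force: [-6.9, 2.6, 24.8]
opening: 0.211
grasp_force: 28.8
```

Emit:
apply_moves:
  plan: [0,0,0.11,0,0,0,0.18,0,0,0.02,0.17,0,-0.003,0.07,0.348,0,-0.003,0.12,0.336,0,-0.005,0.156,0.32,0,-0.006,0.188,0.302,0,0,0,0,0]

```text
time_s: 22.7
position: [0.4346, 0.0395, 0.2501]
tcp_rot: [[1.0, 0.025, -0.001], [0.025, -1.0, 0.014], [-0.0, -0.014, -1.0]]
force: [4.8, 20.6, -12.6]
opening: 0.203
grasp_force: 30.7
```

Emit:
apply_moves:
  plan: [-0.006,0.22,0.282,0,-0.007,0.246,0.256,0,-0.008,0.274,0.23,0,-0.009,0.296,0.2,0,-0.009,0.3,0.168,0,0,0,0,0,0,0,0,0]

```text
time_s: 23.58
position: [0.4331, 0.103, 0.3041]
tcp_rot: [[1.0, 0.027, -0.003], [0.027, -1.0, 0.008], [-0.003, -0.008, -1.0]]
force: [7.1, 11.4, -25.8]
opening: 0.212
grasp_force: 31.3
```

Emit:
apply_moves:
  plan: [0,0,-0.04,0,0,0,0,0,0,0,0,0,0,0,0,0,0,0,0,0,0,0,0,0]
  grip: -1

```text
time_s: 24.32
position: [0.4336, 0.0995, 0.3062]
tcp_rot: [[1.0, 0.027, 0.0], [0.027, -1.0, -0.0], [0.0, 0.0, -1.0]]
force: [0.0, -0.0, -0.4]
opening: 0.809
grasp_force: 0.0
```

Emit:
apply_moves:
  plan: [0,0,0.5,0,0,0,0.8,0,0,-0.3,0.3,0,0,-0.7,0,0,0,-0.8,0,0,0.2,-0.8,0,0,0.2,-0.8,0,0,0,0,0,0]

```text
time_s: 25.32
position: [0.4542, -0.0729, 0.3859]
tcp_rot: [[1.0, 0.024, 0.0], [0.024, -1.0, -0.001], [0.0, 0.001, -1.0]]
force: [-0.7, 0.2, 0.1]
opening: 1.003
grasp_force: 0.0
```

Run:
```python
from h import *
P={}
for n in('scene','top'):
    im,d=bot.capture(n)
    if n=='scene': cv2.imwrite('pics/c8.png',cv2.resize(im[90:310,240:440,::-1],None,fx=2.7,fy=2.7,interpolation=2)); S=d
    for t in('lever_grip','bottle','loupe','tin'):
        r=bot.pinpoint(n,t)
        if r: P[n,t]=np.array(r[0]['xy'])*[640,400]
for t in('lever_grip','bottle','loupe','tin'):
    if ('scene',t) in P and ('top',t) in P: print(t,tri(P['scene',t],P['top',t]))
yy,xx=np.mgrid[0:400,0:640];Q=at_depth('scene',np.c_[xx.ravel(),yy.ravel()],S.ravel())
m=Q[(Q[:,0]>.57)&(Q[:,0]<.59)&(Q[:,1]>.10)&(Q[:,1]<.2)&(Q[:,2]>.045)&(Q[:,2]<.068)]
print(len(m),np.percentile(m[:,2],[10,50,90]))
print(bot.read_state()['position'])
```

```text
lever_grip (array([0.43493372, 0.10340927, 0.32877603]), np.float64(0.002777722909596496))
bottle (array([ 0.77694432,  0.02974043, -0.00515739]), np.float64(0.0033275833170781947))
loupe (array([0.43753855, 0.31530729, 0.00094351]), np.float64(0.0025512769766005074))
tin (array([0.57229425, 0.15739426, 0.01808542]), np.float64(0.005839150877613772))
210 [0.05290545 0.05462336 0.05589658]
[ 0.45345088 -0.06981974  0.38617655]
```

View pics/c8.png

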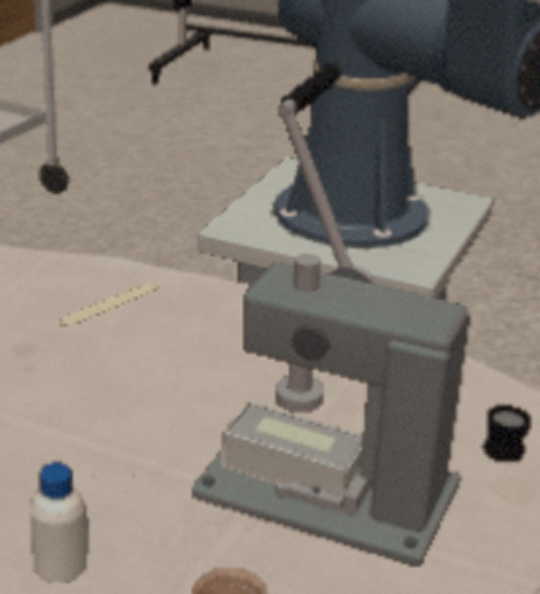

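The crop shows the tin against the back stop at about (355,470) with its lid flush. The lever is back up at about (290,105), and the bottle and loupe are where they started.

```bash
python3 -c "
from rig import bot
print(bot.hand_in())"
```

```text
the job is handed in; nothing more can be done
None
```

The tin is in the press against the back stop with its lid flush, the lever is back at rest, the bottle and loupe are undisturbed, and the job was handed in at about 26 s; no verdict came back.

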